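Key the knurled collar onto the spring-loaded mounting post and hold it home

ROBOT

A 6-joint arm with a two-finger parallel gripper is mounted at the origin on a cart in front of the work surface, level with it; the furniture and walls round the work are solid. World frame = base frame: x ahead of the robot, y to its left, z up, the work surface at z = 0. Lengths are in mm, angles in degrees, forces in N, time in s.
With the tool pointing down it reaches from about 325 to 925 mm from the base axis. Payload 3.1 kg.
Tool frame: the origin (TCP) lies at the very end of the fingers, on their centre line; the grasp point (between the pads) lies grasp_offset behind it (grasp_offset is the distance from the TCP to the grasp point, in mm); z points along the fingers, x is the direction in which the jaws open and shut, and the axes are right-handed (so a half turn about z gives the same grasp; the last joint's range is limited). The gripper opens to 85 mm and grips with 20 to 120 N. Pads are 22 mm wide; open, the fingers measure 114 mm over their backs; the gripper's body (76 mm by 85 mm) begins 54 mm behind the grasp point. The pads swing forward as they close: fully open they stand 13 mm farther back than shut.
Start: joints at [-81.773, 12.427, 92.441, -0, 75.132, -6.429], TCP at [158.158, -604.67, 231.3] pointing down, gripper open.
Joint ranges: [-157.48, 157.48], [-44.54, 120.13], [17.64, 146.25], [-64.5, 244.5], [7.68, 150.69], [-147.95, 147.95]. Speed limits (degrees/s): [159.86, 159.86, 180, 180, 180, 180].

INTERFACE

Orientations are given as [roll, pitch, yaw] about the fixed x, y, z axes, in that order (R = Rz(yaw) Ry(pitch) Rx(roll)).
In Python, from station import * gives the robot as it stands. Calls block until the motion is done:
- goto(position, orientation): joint-space move of the TCP to a pose.
- move_l(position, attitude=None, speed=150): straight line of the TCP; attitude=None keeps the orientation; speed is the mean speed in mm/s.
- move_j(angles): joint-space move.
- grip(opening, squeeze=None): finger opening in mm; squeeze is the grip in N (None keeps the last); returns when the fingers have stopped.
- wait(seconds).
- solve_ik(position, orientation): joint angles nearest the present ones, or None.
- get_obs(): the state.
- get_image(name): name is "side" or "top"; returns the picture (384x512x3 uint8, red, green, blue); there is no depth.
- get_calibration(name): a dict with "fx", "fy", "cx", "cy" (pixels), "D" ([k1, k2, p1, p2, k3] as OpenCV has them; the pictures are not rectified), "R" (3x3) and "t" (3): a world point X has camera coordinates R X + t. Camera axes: x right, y down, z forward; pixel columns grow to the right and rows downward; lengths in mm; the calibration is good to about 2 mm. A picture is of the moment at which its call begins. get_calibration takes no time and is no camera call.
A pose or a line that the arm cannot do raises Unreachable and nothing moves.
- sign_off(): hands the job in, once; it reports no verdict.
Trained networks look in the newest picture that a camera, given by its name, has taken for a name from the list of things; names that differ only in an ending like _2 or _b are one class to them, and where a whole thing is asked for, a point or a joint stands for the part that bears it (a point fixed in the world has none). Each returns a list of dicts, best first, with "score" (0 to 1); they miss things now and then, are a little off and sometimes report something else, mostly with a low value. They report only what shows in the picture. A call takes as long as a camera call. They do not tell look-alikes from the thing itself.
- spot_in(name, camera): "extent" ([centre column, centre row, width, height] in pixels, round what is visible of it).
- regions_of(name, camera): "region" (384x512 bool, what is visible of it) and "extent" ([centre column, centre row, width, height] in pixels, round what is visible of it).
The state is a dict: "t": time; "joint_pos": joint angles; "qvel": joint speeds; "effort": joint torques, N m; "tcp_pos": TCP position; "ee_rot": TCP orientation; "wrist_force": force on the tool from outside, world axes, zero at the start; "moment": the same for the moment, N m; "grip_width": finger opening in mm.
Only numpy, scipy, OpenCV 4.12 (cv2) and the standard library are available. Lean on these libraries where they do the work, as an engineer would, in place of code of your own. Each camera call takes 0.05 s, during which the arm holds its last target.

TASK

Fit the loose knurled collar, open end down, onto the upright mounting post and turn it until one pair of its hidden keyways drops over the post's cross-pin. Then push it fully home against the spring until it sits on the post's shoulder, and finish while still holding it pushed down there, as if I were about to tighten its set screw. Leave the loupe, the hammer and the seal stone where they are.

Things in the scene. Friction and masses are not known exactly. Their poses are not given: they have to be found in the camera images.
- mount_post: fixed dark-steel mounting post, upright. Origin: centre of its underside, on the post's axis; z up. Heights above the origin: flange 90 mm dia up to 20 mm, shoulder 56 mm dia up to 30 mm, bright post 24 mm dia up to 60 mm, then tapering to 16 mm dia at its flat tip at 68 mm. A cross-pin goes through the post and a spring ring lies round its foot.
- post_pin (a point): centre of the horizontal cross-pin, on the post's axis 46 mm above its origin. The pin is 6 mm square (flat top at 49 mm) and 38 mm long, so it sticks out 7 mm on both sides of the post. Its direction differs every time and is NOT given by the axes of this point or of the post.
- collar: loose knurled aluminium collar (a cap), 50 mm outer dia, 46 mm tall, 0.1 to 0.21 kg, upright on the table with its open end down; blind top with a small dark disc. Grip it across its diameter. Origin: centre of its open underside; z up along its axis. Underside heights above the post's origin: 49 mm resting on the pin, 38 mm dropped onto the free spring ring, 30 mm home on the shoulder.
- collar_top (a point): centre of the collar's top, 46 mm above its underside; axes are the collar's. Inside the collar: bore 26.8 mm dia, 41 mm deep; four keyways 9 mm wide, reaching out to 42 mm dia along its own +x, -x, +y and -y, open at the underside, 41 mm deep: some pair lines up with the pin somewhere within any quarter turn, and the play is about 5 degrees either way. A small dark set screw low on its side marks +x.
- spring_ring (a joint): aluminium ring round the foot of the post, 40 mm dia, top 38 mm above the post's origin when free. Value: how far it is pressed down in m, 0 = free, 0.008 = level with the shoulder. It resists with about 2 N at 0 and 8 N at 0.008 and springs back when let go.
- loupe: bystander: black eye loupe, 38 mm dia, 30 mm tall; origin at the centre of its underside
- small_hammer: bystander: small hammer lying on the table, 50x170x25 mm; origin at the centre of its underside
- seal_blank_7: bystander: cream seal stone with a knob top, standing, 19x19x56 mm; origin at the centre of its underside
There are look-alikes about, which are no part of the job. Of the things that look like the collar, the smallest one is meant. Of the things that look like the mount_post, take the one that is farthest to the robot's right at the start.

How it is judged:
By the outcome, as a careful person would: the job done as asked, in the order asked, and still so for the second after the job is handed in, while the arm keeps its last pose, push and grip.
It also fails if it takes over 48 s, if anything falls off the work surface, if the arm or the gripper's body presses on something with over 40 N, if the wrist force passes 120 N, or if a joint passes its speed limit or range.

## Working session

There is one attempt and no reset: what is moved stays moved. The work goes in short steps, each a Python script; the robot and the scene stay as the last script left them, time stands still between calls to the robot, and variables do not carry over. Pictures are saved under pics/ and viewed, and the job is handed in when it is done.

```bash
ls; mkdir -p pics
python3 - <<'E'
from station import *
import cv2
print(get_obs())
for c in("side","top"):
    im=get_image(c); cv2.imwrite(f"pics/a_{c}.png",im[:,:,::-1]); print(c,get_calibration(c))
    for n in("collar","mount_post"):
        for d in regions_of(n,c): print(c,n,round(d["score"],2),d["extent"])
E
```

```text
pics
{'t': 0.0, 'joint_pos': array([-8.17733054e+01,  1.24758863e+01,  9.25288995e+01,  9.96949272e-04,
        7.51313777e+01, -6.42817869e+00]), 'qvel': array([0.0522807 , 0.00984008, 0.02608541, 0.01992302, 0.00524623,
       0.06640336]), 'effort': array([ 1.19210930e-03, -3.96840298e+01, -3.03852046e+01,  4.63246909e-05,
        9.81557008e-03,  7.28364995e-06]), 'tcp_pos': array([ 158.03631867, -603.85012438,  229.97386176]), 'ee_rot': array([-1.79983799e+02,  1.35199628e-01, -7.53453646e+01]), 'wrist_force': array([-0.08179548, -0.6109289 ,  1.03201743]), 'moment': array([-0.01702783,  0.05213777,  0.04715568]), 'grip_width': 85.48058648853558}
side {'fx': 435.9702308652612, 'fy': 435.9702308652612, 'cx': 250.264999903399, 'cy': 184.54360681835965, 'D': array([0.0490577, 0.       , 0.       , 0.       , 0.       ]), 'R': array([[-8.37181850e-01, -5.46924612e-01,  1.36138459e-04],
       [-3.20122266e-01,  4.89811843e-01, -8.10929154e-01],
       [ 4.43450431e-01, -6.78938751e-01, -5.85144331e-01]]), 't': array([468.82090619, 250.70834638, 786.32903001])}
side collar 0.93 [359.2, 174.9, 31.5, 34.5]
side collar 0.92 [317.2, 167.9, 19.5, 19.6]
side collar 0.68 [314.6, 196.3, 30.8, 35.6]
side mount_post 0.85 [282.1, 275.1, 48.3, 46.5]
side mount_post 0.56 [242.2, 218.7, 35.9, 37.4]
top {'fx': 486.1727687659916, 'fy': 486.1727687659916, 'cx': 249.3437048971515, 'cy': 193.70762556054527, 'D': array([-0.19001296,  0.        ,  0.        ,  0.        ,  0.        ]), 'R': array([[-0.05444744, -0.99850224,  0.00536126],
       [-0.97576488,  0.05206642, -0.21253701],
       [ 0.21193954, -0.01680343, -0.97713831]]), 't': array([  -5.78945928,  565.40625715, 1002.08955207])}
top collar 0.7 [289.7, 249.6, 36.6, 30.6]
top collar 0.63 [339.9, 221.3, 20.1, 22.8]
top collar 0.59 [354.4, 265.6, 33.0, 28.3]
top mount_post 0.97 [216.7, 202.4, 41.7, 40.5]
top mount_post 0.64 [179.2, 275.8, 43.6, 38.6]
```

Run:
```python
import cv2
for c in("side","top"):
    im=cv2.imread(f"pics/a_{c}.png"); cv2.imwrite(f"pics/b_{c}.png",cv2.resize(im[100:340,130:430] if c=="side" else im[150:340,120:420],None,fx=2.5,fy=2.5,interpolation=cv2.INTER_CUBIC))
```

```text
(no output)
```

View pics/a_side.png

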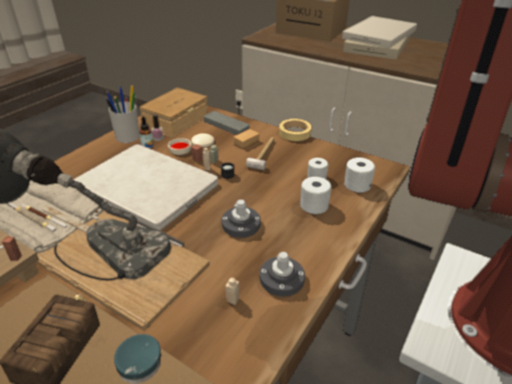

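View pics/a_top.png

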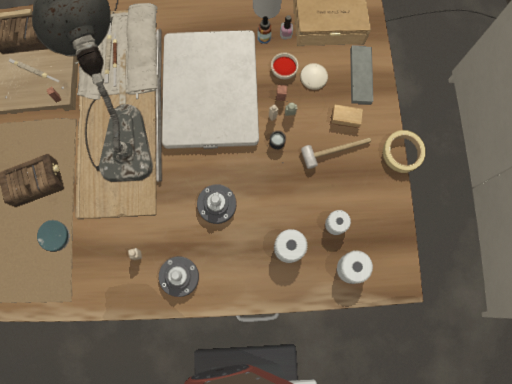

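View pics/b_side.png

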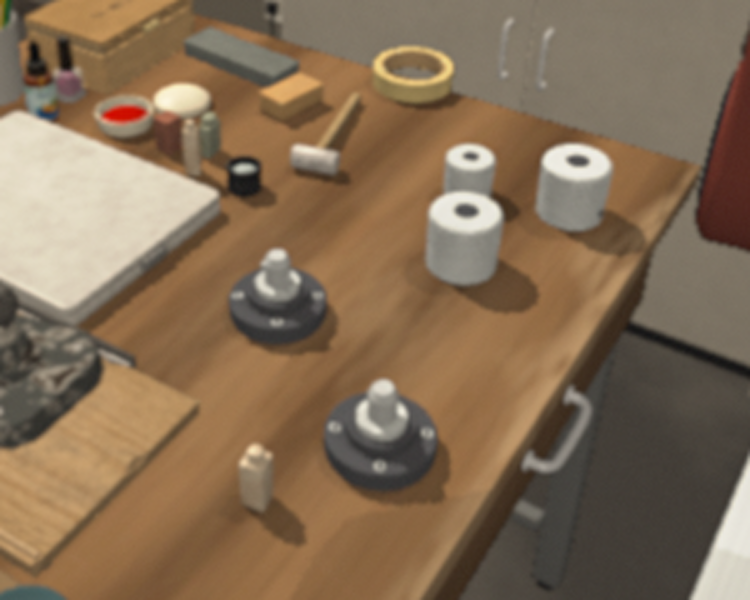

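View pics/b_top.png

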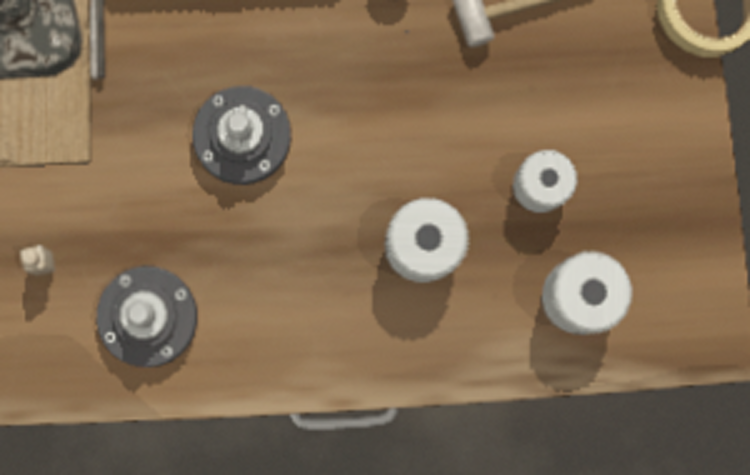

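The small collar (the target) is at about (339,222) in top and (317,168) in side. The target post, farthest to the robot's right, is at (216,203) in top and (242,218) in side. Next I'll triangulate both and look for the pin.

```bash
cat > h.py <<'E'
import numpy as np, cv2
from station import *
from scipy.optimize import least_squares
def K(c): return np.array([[c["fx"],0,c["cx"]],[0,c["fy"],c["cy"]],[0,0,1]])
def proj(n,P):
    c=get_calibration(n); return cv2.projectPoints(np.float64(P).reshape(-1,1,3),cv2.Rodrigues(c["R"])[0],c["t"],K(c),c["D"])[0].reshape(-1,2)
def onz(n,uv,z):
    c=get_calibration(n); p=cv2.undistortPoints(np.float64(uv).reshape(1,1,2),K(c),c["D"]).ravel()
    d=c["R"].T@np.array([p[0],p[1],1]); o=-c["R"].T@c["t"]; return o+d*(z-o[2])/d[2]
def tri(a,b):
    f=lambda X:np.r_[proj("side",X)[0]-a,proj("top",X)[0]-b]
    r=least_squares(f,[600,-100,40.]);return r.x,r.fun
E
python3 - <<'E'
from h import *
ims={c:cv2.imread(f"pics/a_{c}.png") for c in("side","top")}
for n,(u,v) in {"top":(339.6,221),"side":(317.8,162.7)}.items():
    g=cv2.cvtColor(ims[n],cv2.COLOR_BGR2GRAY).astype(float)
    p=g[int(v)-5:int(v)+6,int(u)-6:int(u)+7]
    print(n);print(p.astype(int))
for n,uv in (("top",(216,202)),("side",(241,203))):print(n,onz(n,uv,68))
print(onz("top",(339.6,221),46),onz("side",(317.8,162.7),46))
for c,(u,v) in (("side",(242,215)),("top",(216,203))):
    im=ims[c][v-24:v+25,u-28:u+29]; cv2.imwrite(f"pics/c_{c}.png",cv2.resize(im,None,fx=12,fy=12,interpolation=cv2.INTER_CUBIC))
E
```

```text
top
[[211 212 211 211 210 211 212 213 214 212 210 212 213]
 [210 212 212 209 184 168 152 152 187 208 210 212 212]
 [210 213 211 184 131 106  97  96 116 165 206 212 213]
 [210 211 198 146  98  90  92  91  90 119 201 211 213]
 [211 211 196 138  95  91  93  93  90  97 165 206 213]
 [211 210 187 129  93  91  94  92  91  98 162 206 213]
 [210 212 209 156  98  92  93  92  89 109 185 208 212]
 [211 211 211 182 127  93  89  90 104 150 206 210 211]
 [211 210 212 209 180 136 120 126 168 208 213 210 210]
 [211 209 211 212 210 210 210 210 212 215 213 209 209]
 [212 210 210 211 210 210 211 212 212 213 212 210 209]]
side
[[128 134 142 153 159 166 167 163 157 150 141 127 117]
 [154 174 192 205 216 220 221 219 213 205 192 175 154]
 [197 218 227 229 231 230 228 229 229 229 229 222 206]
 [227 230 232 230 223 207 191 193 204 218 227 231 230]
 [231 230 229 221 184 147 125 126 140 167 202 227 232]
 [231 229 227 212 162 112  89  86  93 122 175 221 231]
 [231 231 229 221 190 155 132 120 118 141 189 223 231]
 [228 230 231 229 223 211 197 185 181 195 218 228 230]
 [215 225 229 231 230 230 228 225 224 225 229 230 228]
 [179 197 212 223 226 229 228 228 228 228 227 225 216]
 [146 161 177 190 200 206 209 209 211 207 200 192 178]]
top [548.21650604  36.94647355  68.        ]
side [554.30954652  46.06523428  68.        ]
[ 495.26241547 -232.2029558    46.        ] [ 498.1180155  -225.95680928   46.        ]
```

View pics/c_side.png

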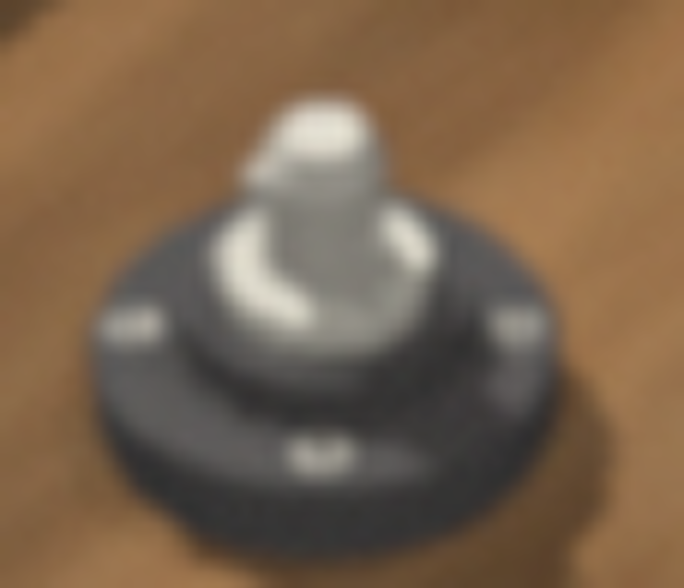

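View pics/c_top.png

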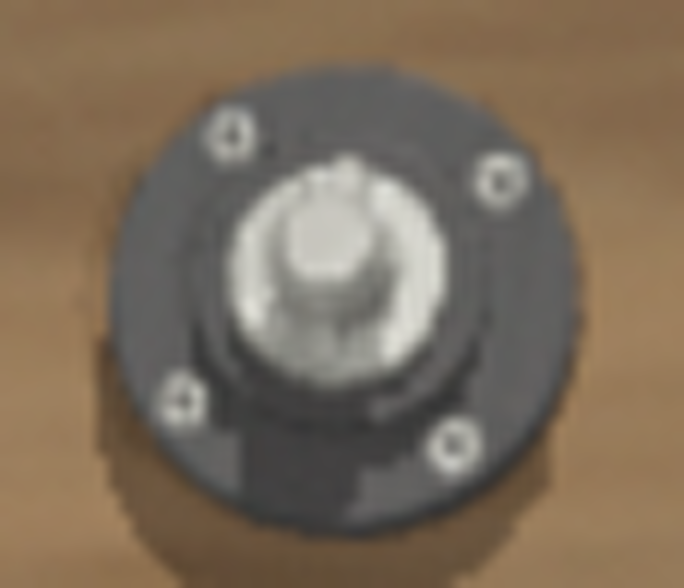

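Run:
```python
from h import *
for n,s,t in (("post",(240.4,201.4),(214.6,198.1)),("collar",(317.7,162.1),(339.2,220.7))):
    X,r=tri(s,t);print(n,X.round(1),r.round(2))
    z={"post":68,"collar":46}[n]; a,b=onz("side",s,z),onz("top",t,z); print(a.round(1),b.round(1)); 
    if n=="post": P=(a+b)/2; A=a;B=b
# render pin hypotheses per-camera registered center
out={}
for c,C,(u,v) in (("side",A,(242,215)),("top",B,(216,203))):
    im=cv2.resize(cv2.imread(f"pics/a_{c}.png")[v-24:v+25,u-28:u+29],None,fx=12,fy=12,interpolation=cv2.INTER_CUBIC)
    for an in range(0,180,15):
        for s in(1,-1):
            X=np.array([C[0]+s*19*np.cos(np.radians(an)),C[1]+s*19*np.sin(np.radians(an)),46.])
            q=proj(c,X)[0]; q=((q-[u-28,v-24]+.5)*12-.5).astype(int)
            cv2.circle(im,tuple(map(int,q)),3,(0,0,255) if s>0 else (255,0,0),-1); cv2.putText(im,str(an),tuple(map(int,q)),0,.4,(0,255,255),1)
    cv2.imwrite(f"pics/d_{c}.png",im)
```

```text
post [558.4  40.2  66.5] [ 0.55  0.14 -0.25 -0.49]
[558.6  42.1  68. ] [557.   39.6  68. ]
collar [ 498.  -231.1   44.5] [ 0.97  0.19 -0.34 -0.78]
[ 499.6 -228.4   46. ] [ 496.  -231.4   46. ]
```

View pics/d_side.png

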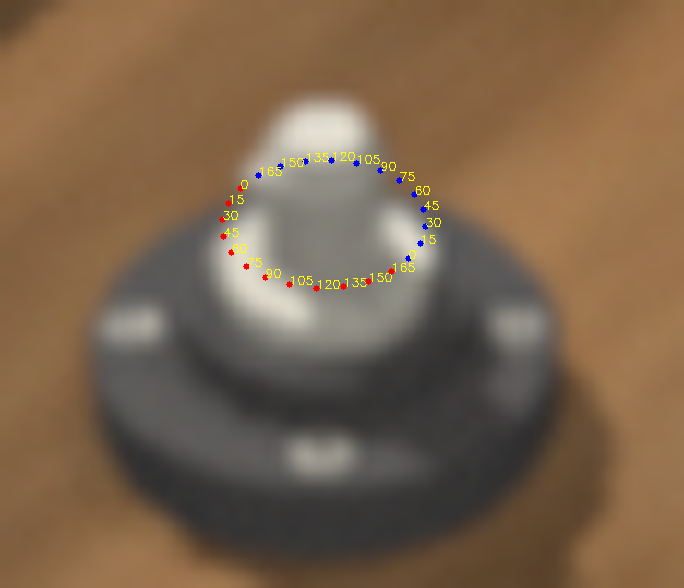

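View pics/d_top.png

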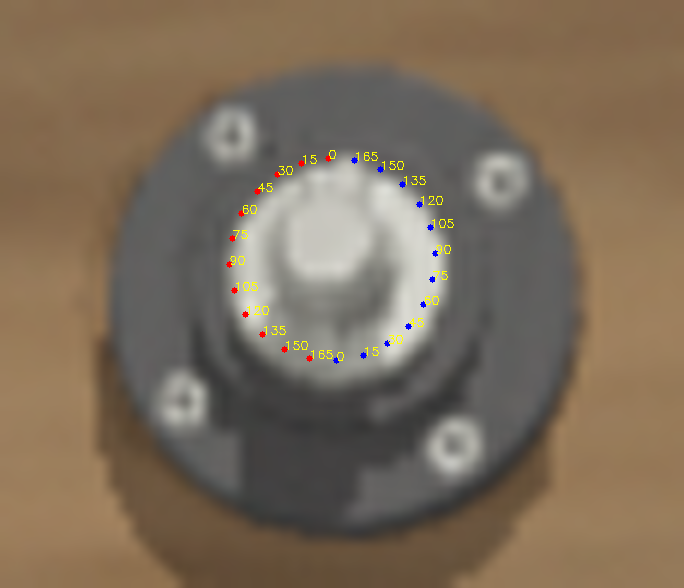

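The side view shows a pin stub at zoomed (250,175) and the top view shows one at (345,165), which puts the pin direction near 172°. Next is picking up the collar, with a jaw yaw that clears the two big ones.

Run:
```python
from h import *
import station
print([n for n in dir(station) if not n.startswith('_')])
o=get_obs(); print(o.keys(), getattr(station,'grasp_offset',None))
print(onz("top",(291,245),62),onz("top",(357,267),62))
C=np.array([498,-230.5])
for yaw in (-110,70):
    for z in (150,12): print(yaw,z,solve_ik([*C,z],[180,0,yaw]))
```

```text
['Unreachable', 'get_calibration', 'get_image', 'get_obs', 'goto', 'grasp_offset', 'grip', 'move_j', 'move_l', 'regions_of', 'sign_off', 'solve_ik', 'spot_in', 'wait']
dict_keys(['t', 'joint_pos', 'qvel', 'effort', 'tcp_pos', 'ee_rot', 'wrist_force', 'moment', 'grip_width']) 18.700000000000003
[ 446.92720961 -119.24317229   62.        ] [ 390.97479291 -258.16512445   62.        ]
-110 150 [-3.21658006e+01  8.08144777e+00  1.06744848e+02 -2.54444375e-14
  6.51737041e+01  7.78341994e+01]
-110 12 [-3.21658006e+01  2.00504794e+01  1.09851405e+02 -2.54444375e-14
  5.00981156e+01  7.78341994e+01]
70 150 [ -32.16580057    8.08144777  106.74484815    0.           65.17370408
 -102.16580057]
70 12 [-3.21658006e+01  2.00504794e+01  1.09851405e+02 -2.54444375e-14
  5.00981156e+01 -1.02165801e+02]
```

Run:
```python
from h import *
C=[498,-230.5];R=[180,0,-110]
goto([*C,130],R); grip(72); move_l([*C,12],speed=120)
print(get_obs()["tcp_pos"],get_obs()["t"],get_obs()["wrist_force"])
grip(40,60); o=get_obs(); print(o["grip_width"],o["t"],o["wrist_force"],o["tcp_pos"])
move_l([*C,140],speed=150); o=get_obs(); print(o["grip_width"],o["t"],o["wrist_force"],o["tcp_pos"])
for c in("side","top"):
    im=get_image(c); cv2.imwrite(f"pics/e_{c}.png",im[:,:,::-1])
    q=proj(c,[C[0],C[1],150])[0].astype(int); x,y=max(q[0]-60,0),max(q[1]-45,0)
    cv2.imwrite(f"pics/e2_{c}.png",cv2.resize(im[y:y+90,x:x+120,::-1],None,fx=6,fy=6,interpolation=cv2.INTER_CUBIC)); print(c,x,y)
```

```text
[ 498.82116563 -230.99349187   12.86070049] 3.5917 [ 0.0776087  -0.28354507  0.05061608]
48.03922142055214 3.925 [-0.21940887 -0.11376918  3.3109265 ] [ 499.26533745 -231.35718488   13.47742544]
48.2866804521078 4.925 [-0.02718907  0.12600243 -1.41615166] [ 496.92165554 -229.815667    138.53532775]
side 262 81
top 288 166
```

View pics/e2_side.png

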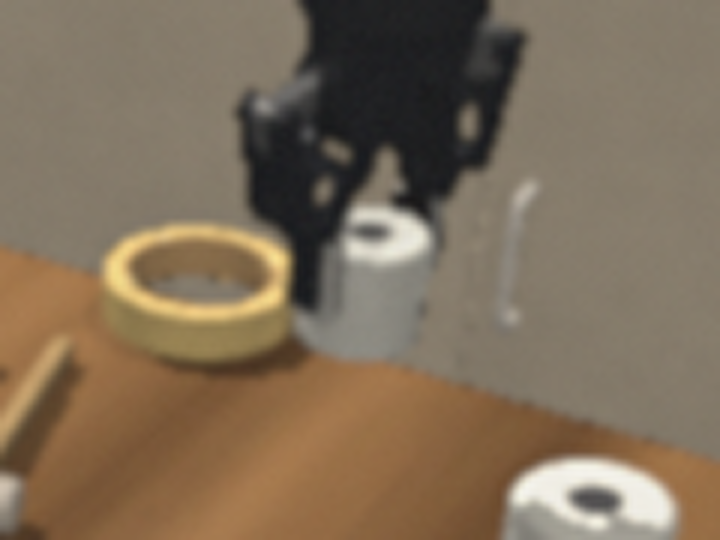

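View pics/e_top.png

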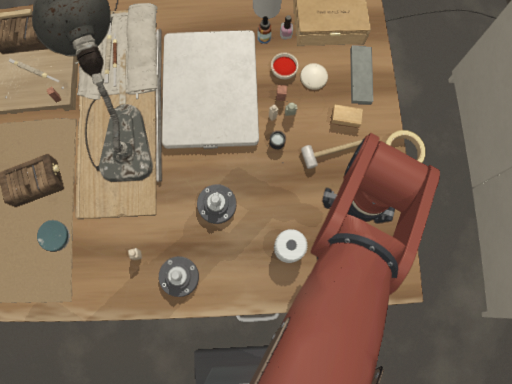

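Run:
```python
from h import *
o=get_obs();print(o["tcp_pos"],o["ee_rot"],o["t"],o["joint_pos"].round(1),o["wrist_force"])
u=(262+(373+.5)/6-.5,81+(232+.5)/6-.5)
print(u,onz("side",u,o["tcp_pos"][2]-13+46))
for x,y in((558,40.5),):
  for yaw in(-140,-110,-50,-20,10): print(yaw,solve_ik([x,y,150],[180,0,yaw]))
```

```text
[ 496.80815249 -229.78430907  138.20878083] [ 1.79806498e+02  4.30778387e-02 -1.10005277e+02] 5.025 [-32.2   8.9 107.2   0.   64.1  77.8] [ 0.27070491 -0.13144746 -2.07227031]
(323.75, 119.25) [ 495.84825978 -227.85593445  171.20878083]
-140 [ -3.03633698   9.34233256 105.30344617   0.          65.35422127
 136.96366302]
-110 [ -3.03633698   9.34233256 105.30344617   0.          65.35422127
 106.96366302]
-50 [-3.03633698e+00  9.34233256e+00  1.05303446e+02 -2.54444375e-14
  6.53542213e+01  4.69636630e+01]
-20 [-3.03633698e+00  9.34233256e+00  1.05303446e+02 -2.54444375e-14
  6.53542213e+01  1.69636630e+01]
10 [-3.03633698e+00  9.34233256e+00  1.05303446e+02 -2.54444375e-14
  6.53542213e+01 -1.30363370e+01]
```

```bash
cat >> h.py <<'E'
def st(tag=""):
    o=get_obs(); print(tag,"t%.2f"%o["t"],o["tcp_pos"].round(1),"yaw%.1f"%o["ee_rot"][2],"F",o["wrist_force"].round(1),"M",o["moment"].round(2),"w%.1f"%o["grip_width"]); return o
E
python3 - <<'E'
from h import *
T=np.array([558.5,40.5]); R=[180,0,-110]
goto([*T,120],R); wait(.2); o=st("above")
T2=T+(T-o["tcp_pos"][:2]); move_l([*T2,98],speed=80); st("98")
im=get_image("side"); u=proj("side",[*T,90])[0].astype(int); x,y=u[0]-60,u[1]-45
cv2.imwrite("pics/f.png",cv2.resize(im[y:y+90,x:x+120,::-1],None,fx=6,fy=6,interpolation=cv2.INTER_CUBIC)); print(x,y)
E
```

```text
above t6.30 [558.7  39.  120.2] yaw-110.1 F [ 0.9 -0.1 -1.1] M [-0.03 -0.02 -0.02] w48.4
98 t6.72 [557.1  42.   96.6] yaw-110.0 F [ 0.5  0.  -2.1] M [ 0.08 -0.01  0.03] w48.4
180 148
```

View pics/f.png

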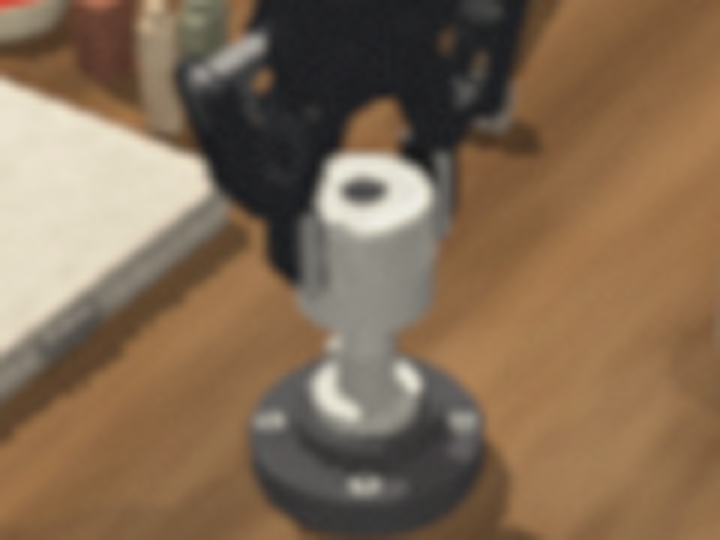

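Run:
```python
from h import *
print(onz("side",(240.25,179.25),129.2),onz("side",(240.4,201.4),68))
for i in range(4): wait(.05); st()
```

```text
[557.24940024  43.23747303 129.2       ] [558.63302322  42.05769412  68.        ]
 t6.83 [558.3  42.   97.8] yaw-110.0 F [ 0.6 -0.5 -1.4] M [0.   0.   0.03] w48.2
 t6.88 [558.6  42.   98.2] yaw-110.0 F [-0.4  0.4 -1.7] M [ 0.07 -0.04  0.02] w48.4
 t6.92 [558.7  42.   98.4] yaw-110.0 F [ 0.1 -0.5 -1.8] M [ 0.01  0.03 -0.01] w48.1
 t6.97 [558.7  42.   98.5] yaw-110.0 F [-1.8  0.3 -1.7] M [ 0.04 -0.    0.03] w48.3
```

Run:
```python
from h import *
T=[558.5,40.8]
move_l([*T,92],speed=50)
for z in (86,80,76,72,69,66,64,62.5,61):
    move_l([*T,z],speed=50); wait(.1); o=st(z)
    if abs(o["wrist_force"][2])>10 or np.hypot(*o["wrist_force"][:2])>10: break
```

```text
86 t7.62 [558.4  40.8  85.8] yaw-110.0 F [ 0.4 -0.8 -2.3] M [-0.04 -0.05  0.06] w48.8
80 t7.98 [558.4  40.8  79.9] yaw-110.0 F [ 0.9 -0.3 -1.3] M [-0.    0.06 -0.02] w48.5
76 t8.33 [558.4  40.8  75.9] yaw-110.0 F [-0.2  0.4 -1.9] M [ 0.   -0.05 -0.05] w48.5
72 t8.68 [558.4  40.8  71.9] yaw-110.0 F [-0.2 -0.5 -1.6] M [ 0.    0.01 -0.03] w48.5
69 t9.03 [558.5  40.8  68.9] yaw-110.0 F [-0.2  0.4 -1.1] M [-0.03  0.02  0.03] w48.4
66 t9.38 [558.4  40.8  65.9] yaw-110.0 F [ 0.6 -0.7 -2.2] M [-0.05  0.09 -0.02] w48.3
64 t9.73 [558.5  40.8  64. ] yaw-110.0 F [-0.   0.3 -2.1] M [-0.02  0.02 -0.03] w48.4
62.5 t10.08 [558.6  40.8  62.5] yaw-110.0 F [-0.4 -0.3 -0.7] M [ 0.03  0.02 -0.  ] w48.2
61 t10.43 [558.7  40.8  62.3] yaw-110.0 F [-3.5 -0.1  6.4] M [-0.01  0.46 -0.05] w48.4
```

Contact with the pin came at TCP z 62.3, so the underside is at 49 mm as expected. Now I'll turn it under a light push until it drops.

Run:
```python
from h import *
T=[558.3,40.8]
for yaw in range(-106,-9,4):
    goto([*T,61],[180,0,yaw]); o=st()
    if o["tcp_pos"][2]<61.6 and o["wrist_force"][2]<3: print("drop?");break
    if np.abs(o["wrist_force"]).max()>20: break
```

```text
t10.68 [559.2  40.7  62.3] yaw-106.1 F [-1.   0.2  5.4] M [-0.02  0.31  0.06] w48.0
 t10.93 [559.5  40.7  62.4] yaw-102.1 F [-0.3  0.5  5.4] M [-0.01  0.23  0.05] w48.3
 t11.18 [559.7  40.8  62.4] yaw-98.1 F [-1.  -0.9  5.1] M [0.01 0.1  0.08] w48.0
 t11.43 [559.8  40.8  62.4] yaw-94.1 F [-1.2 -0.4  5.1] M [0.06 0.07 0.04] w48.4
 t11.68 [559.9  40.8  62.4] yaw-90.1 F [-0.2  1.3  5. ] M [ 0.09 -0.    0.06] w48.3
 t11.93 [559.9  40.9  62.4] yaw-86.1 F [ 0.3 -0.1  4.8] M [0.09 0.04 0.11] w48.2
 t12.18 [559.9  40.9  62.4] yaw-82.1 F [-0.2  0.   4.9] M [0.09 0.05 0.03] w48.3
 t12.43 [559.9  40.9  62.4] yaw-78.1 F [0.6 0.9 5. ] M [0.13 0.03 0.1 ] w48.2
 t12.68 [559.9  40.9  62.4] yaw-74.1 F [-0.3  0.   4.9] M [0.05 0.08 0.07] w48.2
 t12.93 [559.9  40.9  62.4] yaw-70.1 F [-0.7  1.2  5. ] M [0.1  0.04 0.05] w48.5
 t13.18 [559.9  40.9  62.4] yaw-66.1 F [-0.3  1.3  5.2] M [0.11 0.07 0.03] w48.2
 t13.43 [560.   41.   62.4] yaw-62.1 F [0.7 0.2 4.6] M [0.09 0.03 0.05] w48.4
 t13.68 [559.9  40.9  62.4] yaw-58.2 F [-0.5  0.5  4.9] M [0.1  0.   0.07] w48.4
 t13.93 [559.9  41.   62.4] yaw-54.2 F [0.3 1.3 4.4] M [0.19 0.03 0.07] w48.1
 t14.18 [559.9  41.   62.3] yaw-50.2 F [0.6 0.9 5.8] M [0.16 0.03 0.05] w48.4
 t14.43 [559.8  40.9  62.2] yaw-46.2 F [0.7 1.5 4.7] M [0.24 0.02 0.06] w48.2
 t14.68 [559.5  40.8  61.8] yaw-42.2 F [1.9 0.3 4.3] M [ 0.11 -0.2   0.01] w48.5
 t14.93 [557.2  41.1  59.8] yaw-38.2 F [ 0.8  1.8 -1.1] M [ 0.23 -0.22  0.01] w48.4
drop?
```

Run:
```python
from h import *
T=[558.0,41.0]
goto([*T,59.5],[180,0,-36]); st()
for z in (57,54,52,50,48,46,44):
    move_l([*T,z],speed=40); wait(.1); o=st(z)
    if np.abs(o["wrist_force"]).max()>20 or o["tcp_pos"][2]>z+1.8: break
```

```text
t15.18 [557.1  41.1  58.5] yaw-36.1 F [ 0.1  0.9 -2.3] M [ 0.19 -0.14  0.08] w48.5
57 t15.53 [557.6  40.9  56.7] yaw-36.0 F [ 0.5 -0.3 -1.7] M [-0.02 -0.03  0.04] w48.6
54 t15.88 [557.9  41.   53.9] yaw-36.0 F [-0.4 -0.1 -2.2] M [ 0.02 -0.04  0.01] w48.2
52 t16.23 [558.  41.  52.] yaw-36.0 F [-0.4 -0.6 -1.3] M [-0.02  0.   -0.01] w48.7
50 t16.58 [558.5  41.   50.4] yaw-36.0 F [-0.2 -0.2  0. ] M [ 0.03  0.   -0.06] w48.1
48 t16.93 [558.5  41.   48.4] yaw-36.0 F [-0.4 -0.1  2.9] M [ 0.01 -0.01  0.  ] w48.2
46 t17.28 [558.5  41.   46.3] yaw-36.0 F [ 0.5 -1.2  3.8] M [-0.01 -0.13  0.  ] w48.4
44 t17.63 [558.5  41.   44.4] yaw-36.0 F [0.7 0.3 4.7] M [ 0.02 -0.11  0.02] w48.6
```

Run:
```python
from h import *
T=[558.2,41.0]; p=None
for z in (43,42,41,40,39,38):
    move_l([*T,z],speed=40); wait(.15); o=st(z)
    if o["wrist_force"][2]>17: break
wait(.3); st()
im=get_image("side"); u=proj("side",[*T,50])[0].astype(int); x,y=u[0]-60,u[1]-45
cv2.imwrite("pics/g.png",cv2.resize(im[y:y+90,x:x+120,::-1],None,fx=6,fy=6,interpolation=cv2.INTER_CUBIC)); print(x,y)
```

```text
43 t18.03 [558.5  41.   43.5] yaw-36.0 F [ 0.1 -0.7  6. ] M [ 0.    0.04 -0.04] w48.5
42 t18.43 [558.5  41.   43.5] yaw-36.0 F [-2.5 -0.  12.4] M [ 0.    0.45 -0.02] w48.2
41 t18.83 [558.5  41.   43.4] yaw-36.0 F [-5.8 -0.5 17.5] M [ 0.02  0.82 -0.05] w48.4
 t19.13 [558.5  41.   43.4] yaw-36.0 F [-5.1  0.4 17. ] M [-0.02  0.8  -0.01] w48.4
180 162
```

View pics/g.png

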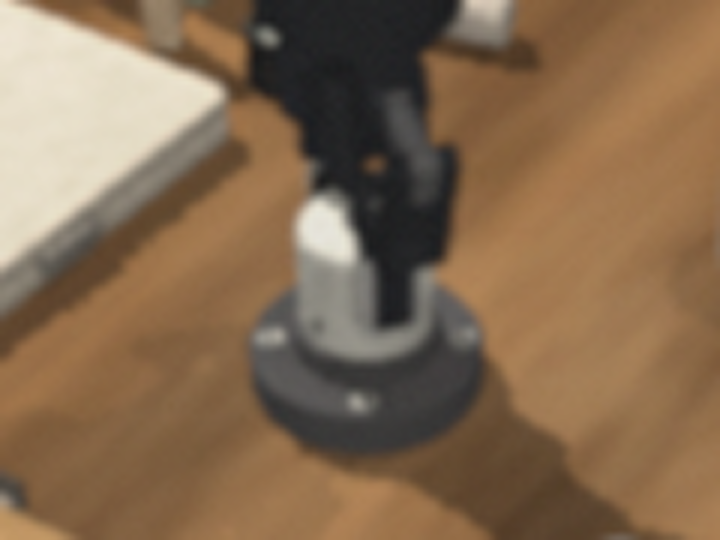

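The collar sits on the shoulder with no gap. Its set screw shows low on the side at zoomed (318,325), about px (233,216). The hard stop is at TCP z 43.4, 19 mm below the pin contact, which matches 49 → 30 mm.

Run:
```python
from h import *
st(); sign_off(); st()
```

```text
t19.18 [558.5  41.   43.4] yaw-36.0 F [-6.4 -0.4 17. ] M [-0.07  0.83 -0.04] w48.4
the job is handed in; nothing more can be done
the job is handed in; nothing more can be done
```

The collar is home on the post's shoulder with its keyways over the cross-pin. I handed the job in at about 19 s, with the gripper still holding the collar and pushing it down.

- **What I did:** I picked up the smallest collar and lowered it onto the right-hand post until it rested on the pin. I turned it about 70° under a light push until it dropped, set it about 2° further to centre it on the pin, then pushed it down against the spring.
- **Last checks:** It hit a hard stop 18.9 mm below where it had rested on the pin; 19 mm was expected. The wrist force there was a steady 17 N upward and the grip was unchanged. The last side picture shows it seated on the shoulder with no gap.
- **Disagreements and limits:**
  - The two cameras differed by 2–5 mm on the collar and post positions; I averaged them and corrected against the side view.
  - About 6 N of sideways force remains at home.
  - I never saw the keyways themselves; that they are over the pin rests on the drop and the travel.
  - I went nowhere near the loupe, the hammer or the seal stone, but did not check their positions again at the end.

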